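# Creep the loaded vial carrier into its dock and shut the gate

### The job

Creep the heavy vial carrier forward into the dock, pushing with closed fingers on the blue pads at its two near corners in turn, a little at a time, so that it never slews more than about 10 degrees off the dock's line, until it lies between the yellow cheeks and you have pressed it home, flush along the rubber stop, leaning on it for a moment with 15 to 20 N once it stalls. Then swing the gate by its green knob fully shut across the carrier's near side and let go. Never push hard (stay under 30 N), do not touch the glass vials or the clear guard, and leave the other things on the table where they are.

Things in the scene. Friction and masses are not known exactly. Their poses are not given: they have to be found in the camera images.
- tray: Vial carrier: white block 200 (x) x 240 (y) x 36 (z) mm with an aluminium rack of amber vials; about 1.3 kg +-25%, lying loose, 55 to 100 mm short of the stop. Origin: centre of its underside; +x forward (to the stop), +y left, z up. The near 60 mm of its top is bare. Pushing a corner turns it about 1 degree per 4 to 5 mm; its middle advances about 0.6 times as far as that corner.
- rack: Rack with 24 vials fixed on the carrier, and its clear guard; not to be touched. Origin: centre of the carrier's top (36 mm above its foot), same axes. Rack: x -40 to +96, y +-108 mm, up to 56 mm above the carrier's top. Guard: covers the middle (y +-50 mm) of the carrier's near face, standing 4 mm out from it, and ends flush with the carrier's top.
- pad_left (a point): Middle of the left blue pad, slick hard plastic: the flat near face of the carrier at its left corner, 50 mm wide (y), 36 mm high, centred 95 mm left of the carrier's middle, 18 mm above the table. To be pushed along the carrier's +x; sliding takes some 3 to 11 N, and the force rises steeply once the carrier bears on the stop.
- pad_right (a point): Middle of the right blue pad, the same, 95 mm right of the carrier's middle.
- tray_far_left (a point): Far left edge of the carrier (its x +100, y +120 mm), 18 mm above the table.
- tray_far_right (a point): Far right edge of the carrier (its x +100, y -120 mm), 18 mm above the table.
- dock: Dock screwed to the table: two yellow cheeks, 40 mm high, about 20 mm clear of either side of a centred carrier, flaring 43 mm towards the robot, and between them a screw-set stop bar, black rubber face, 40 mm high. Origin: on the table, midway between the cheeks; +x into the stop (away from the robot), +y left. The rubber face lies across dock x = 0 to 14 mm; where is not reported: feel for it.
- gate (a joint): Gate angle, rad: at 0 the arm points along dock -x (to the robot, out of the way); it grows anticlockwise from above; at its end stop 1.571 the arm points along dock -y, across the near face of the carrier's left corner, 7 to 21 mm clear of a carrier that is home. Starts between -0.35 and 0.1, turns easily (slight friction), stays where it is left. Blocked while the carrier is in its way.
- gate_pivot (a point): The gate's upright hinge axis, fixed on the dock at dock x = -217, y = 205 mm, 18 mm above the table; a 30 mm wide, 6 mm high strip joins it to the stop bar. The arm is a steel bar 20 mm wide, its top 31 mm above the table.
- gate_knob (a point): Top of the green knob: upright round post 18 mm in diameter at the gate arm's end, 130 mm from the pivot; it stands from 31 mm to 78 mm above the table. This point lies on its axis, 78 mm up.
- vial_a: Loose full vial standing right of the dock, 25 mm diameter, 76 mm high. Origin: centre of its underside. Leave it alone.
- vial_b: Another such loose standing vial. Leave it alone.
- cap_jar: Green glass jar with white lid left of the dock, 64 mm diameter, 85 mm high. Origin: centre of its underside. Leave it alone.
- spray: White bottle with blue cap at the left, 60 mm diameter, 160 mm high. Origin: centre of its underside. Leave it alone.
- wrench: Steel wrench lying at the right. Origin: centre of its underside. Leave it alone.

How it is judged (in metres and radians):
On the way, in this order (a step that is already met when the one before it is completed fails the run):
1. the carrier is pressed home: between the cheeks, square to the dock within 0.018 rad, its far corners past dock x = -3 mm, and bearing on the stop with more than 4 N, the gate still open (x of each of tray_far_left, tray_far_right in the frame of dock above -0.003 m and angle between the x axis of tray and the x axis of dock, either way round below 0.018 rad and y of tray in the frame of dock between -0.03 and 0.03 m and contact force between tray and dock above 4 N and value of joint gate below 0.6 rad), for 0.25 s.
2. the gate is swung shut (value of joint gate above 1.45 rad), for 0.1 s.
At the end, for the whole second after the job is handed in: The carrier stands flat and at rest between the cheeks, within 30 mm of the dock's middle, square to the dock within 0.018 rad and with both far corners past dock x = -3 mm; the gate is shut (within 0.12 rad of its end stop) and the robot touches nothing (x of each of tray_far_left, tray_far_right in the frame of dock above -0.003 m and angle between the x axis of tray and the x axis of dock, either way round below 0.018 rad and y of tray in the frame of dock between -0.03 and 0.03 m and value of joint gate above 1.45 rad and linear speed of tray below 0.01 m/s and angle between tray's own z axis and vertical below 0.03 rad and contact force between anything else and the fingers below 0.3 N).
It fails at once if the carrier slews more than 0.19 rad (11 degrees) off the dock's line (angle between the x axis of tray and the x axis of dock, either way round above 0.19 rad).
It fails at once if the fingers push the carrier, or the carrier presses on the dock, with more than 30 N (contact force between the fingers and tray above 30 N or contact force between tray and dock above 30 N).
It fails at once if the carrier is tipped (angle between tray's own z axis and vertical above 0.08 rad).
It fails at once if the robot touches the vials, rack or clear guard (contact force between any of the arm, the fingers and rack above 1 N).
It fails at once if a loose vial, the jar, spray bottle, or wrench is moved more than 20 mm (distance of any of vial_a, vial_b, cap_jar, spray, wrench from where it was at the start of the episode above 0.02 m).
It also fails if it takes over 72 s, if anything falls off the work surface, if the arm or the gripper's body presses on something with over 40 N, if the wrist force passes 120 N, or if a joint passes its speed limit or range.

### The arm

A 6-joint arm with a two-finger parallel gripper is mounted at the origin on the work surface. World frame = base frame: x ahead of the robot, y to its left, z up, the work surface at z = 0. Lengths are in mm, angles in rad, forces in N, time in s.
With the tool pointing down it reaches from about 350 to 800 mm from the base axis. Payload 7.3 kg.
Tool frame: the origin (TCP) lies at the very end of the fingers, on their centre line; the grasp point (between the pads) lies 19 mm behind it; z points along the fingers, y is the line along which they close (so a half turn about z gives the same grasp; the last joint's range is limited). The gripper opens to 85 mm and grips with 20 to 120 N. Pads are 22 mm wide; open, the fingers measure 114 mm over their backs; the gripper's body (76 mm by 85 mm) begins 54 mm behind the grasp point. The pads swing forward as they close: fully open they stand 13 mm farther back than shut.
Start: joints at [1.172, 0.342, 1.524, -0, 1.275, -0.146], TCP at [131.295, 508.337, 231.322] pointing down, gripper open.
Joint ranges: [-2.53, 2.53], [-0.77, 2.02], [0.04, 2.7], [-1, 4.14], [0.28, 2.66], [-3.11, 3.11]. Speed limits (rad/s): [2.57, 2.57, 3.14, 3.14, 3.14, 3.14].

### API

Orientations are given as a rotation vector (axis times angle).
In Python, from bench import ctrl gives the robot as it stands.
- The arm moves only by the tool carry_out, never from a script. Its argument "commands" is text: rows parted by semicolons, each of 5 numbers parted by spaces: the finger opening in m, from 0 to 0.0854, then the shift along the tool's x, y, z in m, then the turn about the tool's z in degrees. A call has 1 to 8 rows; each row is the pose to reach, as a shift and turn from the pose commanded when the call began, along the tool's axes at that moment; what a row does not reach only later rows make up. A row lasts 1/10 s, in which the tool goes at most 50 mm and 8.59 degrees, less where a joint would pass 70% of its speed; a pose out of reach is approached as far as the arm can. A call with a gripper value outside its range is refused whole. The fingers move at their own pace and stop on an object; "grip_force" is the grip in N (left out, the last holds). Time passes only in rows, so rows that repeat a pose let the fingers close. It gives the time, the measured TCP pose, the force, the opening and the grip force at its end, in the units of the state.
- ctrl.read_state(): the state, without advancing time (a new reading comes with each control period).
- ctrl.capture(name): name is "side" or "top"; returns the picture (480x640x3 uint8, blue, green, red); there is no depth.
- ctrl.calibration(name): a dict with "fx", "fy", "cx", "cy" (pixels), "k1" (the pictures are not rectified: a ray, as slopes to the right and down, at radius r is drawn at 1 + k1 r^2 times it, then the intrinsics apply), "rvec" (rotation vector, rad) and "tvec" (3), from world to camera coordinates, as OpenCV has them. Camera axes: x right, y down, z forward; pixel columns grow to the right and rows downward; lengths in mm; the calibration is good to about 2 mm. A picture is of the moment at which its call begins. calibration takes no time and is no camera call.
- ctrl.hand_in(): hands the job in; it is judged then, once.
The state is a dict: "time": time; "joint_pos": joint angles; "joint_vel": joint speeds; "tau": joint torques, N m; "ee_pos": TCP position; "eef_rot": TCP orientation; "wrist_force": force on the tool from outside, world axes, zero at the start; "torque": the same for the moment, N m; "gripper_width": finger opening in mm; "grasp_force": force on a finger pad.
Only numpy, scipy, OpenCV 4.12 (cv2) and the standard library are available. Lean on these libraries where they do the work, as an engineer would, in place of code of your own. Each camera call takes 0.05 s, during which the arm holds its last target. There are 200 camera calls.

## Working session

There is one attempt and no reset: what is moved stays moved. The work goes in short steps, Python scripts to look and compute and a tool call to move; the robot and the scene stay as the last step left them, time stands still between calls to the robot, and variables do not carry over. Pictures are saved under pics/ and viewed, at most 12 in all, crops included, and the job is handed in when it is done.

Besides the shell and the picture viewer there is one more tool, called after "Emit:" as name(argument=value, ...) on one line, values as JSON. carry_out: Moves the arm, as the interface text tells. Its arguments: {"type":"object","properties":{"commands":{"type":"string"},"grip_force":{"type":"number"}},"required":["commands"]}

```bash
mkdir -p pics; ls
python3 - <<'E'
from bench import ctrl
import cv2
s=ctrl.read_state();print(s)
for n in("side","top"):
    cv2.imwrite(f"pics/{n}0.png",ctrl.capture(n));print(n,ctrl.calibration(n))
E
```

```text
pics
{'time': 0.0, 'joint_pos': array([ 1.17199350e+00,  3.42712314e-01,  1.52504299e+00,  2.71963308e-05,
        1.27541605e+00, -1.46035851e-01]), 'joint_vel': array([-7.34356311e-04,  2.16722172e-04, -1.24197898e-03,  1.65423315e-03,
        6.69408516e-04, -7.39849433e-05]), 'tau': array([-1.90928884e-03, -4.33684373e+01, -2.46008384e+01, -3.54849344e-04,
        8.12462764e-03,  1.64818499e-05]), 'ee_pos': array([131.11913978, 507.93228647, 230.62231071]), 'eef_rot': array([-3.95944841e-01, -3.11608734e+00,  2.37702258e-03]), 'wrist_force': array([-0.21111982, -0.17380567, -0.22624144]), 'torque': array([-0.03291132,  0.0010585 , -0.01114533]), 'grasp_force': 0.0, 'gripper_width': 85.04422264154724}
side {'fx': 461.53743868226724, 'fy': 461.53743868226724, 'cx': 320.3456027534893, 'cy': 233.95084364134993, 'k1': -0.0007720513362948949, 'rvec': array([ 2.19419395, -0.43275483,  0.20730324]), 'tvec': array([-501.59299113,  219.71384663,  854.08957662])}
top {'fx': 488.21827567797567, 'fy': 488.21827567797567, 'cx': 331.2857726120851, 'cy': 239.56606471750027, 'k1': -0.0454974408221463, 'rvec': array([ 2.16336467, -2.16329164,  0.14902117]), 'tvec': array([  40.80289626,  553.34959241, 1194.37072634])}
```

View pics/top0.png

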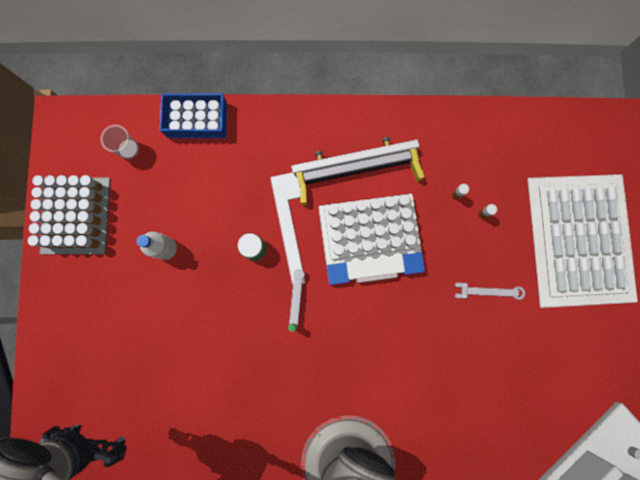

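View pics/side0.png

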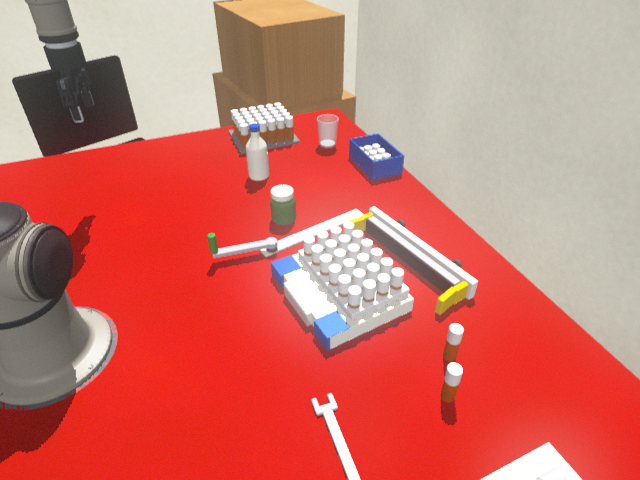

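Top view: blue pads near (337,273) and (413,264), knob (293,327), hinge about (298,275), cheeks (303,186) and (417,163), and white stop bar from (295,170) to (418,146). The dock is slewed by several degrees; the side view agrees.

```bash
cat > h.py <<'E'
import cv2,numpy as np
from bench import ctrl
def ray(n,px,z):
    c=ctrl.calibration(n);R=cv2.Rodrigues(c["rvec"])[0]
    K=np.array([[c["fx"],0,c["cx"]],[0,c["fy"],c["cy"]],[0,0,1.]])
    u=cv2.undistortPoints(np.float64(px).reshape(-1,1,2),K,np.array([c["k1"],0,0,0,0.])).reshape(-1,2)
    d=np.c_[u,np.ones(len(u))]@R; o=-R.T@c["tvec"]
    return o+d*((z-o[2])/d[:,2])[:,None]
def blobs(im,lo,hi,roi,amin=15):
    h=cv2.cvtColor(im,cv2.COLOR_BGR2HSV);m=cv2.inRange(h,lo,hi)
    k=np.zeros_like(m);x0,y0,x1,y1=roi;k[y0:y1,x0:x1]=255
    cs=cv2.findContours(m&k,cv2.RETR_EXTERNAL,cv2.CHAIN_APPROX_NONE)[0]
    return sorted([c for c in cs if cv2.contourArea(c)>=amin],key=lambda c:c[:,0,0].mean())
BLUE=((100,120,60),(130,255,255));YEL=((20,120,80),(35,255,255));GRN=((45,100,40),(85,255,255))
E
python3 - <<'E'
from h import *
np.set_printoptions(precision=1,suppress=True)
im=cv2.imread("pics/top0.png")
for nm,c,z,roi in(("blue",BLUE,36,(300,230,450,310)),("yel",YEL,40,(280,130,440,220)),("grn",GRN,78,(270,300,310,350)),("white",((0,0,150),(180,60,255)),40,(285,135,425,182))):
    for b in blobs(im,*c,roi):
        bx=cv2.boxPoints(cv2.minAreaRect(b));M=cv2.moments(b)
        print(nm,cv2.contourArea(b),"ctr",ray("top",[M['m10']/M['m00'],M['m01']/M['m00']],z)[0,:2]);print(bx.round(1).tolist());print(ray("top",bx,z)[:,:2])
g=cv2.resize(im[130:345,260:440],None,fx=2.7,fy=2.7,interpolation=cv2.INTER_CUBIC);cv2.imwrite("pics/c1.png",g)
E
```

```text
blue 324.5 ctr [467.8  25.3]
[[327.0, 265.1000061035156], [345.6000061035156, 262.5], [348.3999938964844, 281.79998779296875], [329.79998779296875, 284.5]]
[[488.8  51.5]
 [495.4   5. ]
 [447.3  -1.7]
 [440.7  44.7]]
blue 342.0 ctr [ 493.8 -164.2]
[[400.5, 254.60000610351562], [421.29998779296875, 251.8000030517578], [423.8999938964844, 271.6000061035156], [403.20001220703125, 274.3999938964844]]
[[ 515.3 -133. ]
 [ 522.2 -185.6]
 [ 472.5 -191. ]
 [ 465.6 -138.7]]
yel 141.0 ctr [683.4 114.3]
[[295.8999938964844, 172.39999389648438], [302.79998779296875, 171.1999969482422], [308.29998779296875, 203.39999389648438], [301.5, 204.60000610351562]]
[[725.1 131. ]
 [728.3 113.4]
 [644.6  98.8]
 [641.5 116.2]]
yel 212.0 ctr [ 745.1 -176.6]
[[406.29998779296875, 150.3000030517578], [415.6000061035156, 147.6999969482422], [424.29998779296875, 178.5], [415.0, 181.10000610351562]]
[[ 784.4 -152.5]
 [ 791.5 -176.8]
 [ 710.1 -197. ]
 [ 703.2 -172.9]]
grn 25.5 ctr [337.8 134.9]
[[289.0, 325.0], [295.0, 325.0], [295.0, 330.0], [289.0, 330.0]]
[[343.3 142. ]
 [343.3 127.8]
 [331.5 127.7]
 [331.5 141.9]]
white 918.0 ctr [763.9  -2.9]
[[281.6000061035156, 167.60000610351562], [415.79998779296875, 134.10000610351562], [419.8999938964844, 150.5], [285.79998779296875, 184.10000610351562]]
[[ 737.6  167.4]
 [ 828.1 -178.1]
 [ 784.1 -187.6]
 [ 694.6  156.4]]
white 607.5 ctr [744.6 -23.8]
[[303.1000061035156, 172.8000030517578], [409.29998779296875, 150.6999969482422], [410.70001220703125, 157.3000030517578], [304.5, 179.39999389648438]]
[[ 724.   112.5]
 [ 783.3 -160.3]
 [ 765.9 -163.4]
 [ 706.9  109. ]]
```

View pics/c1.png

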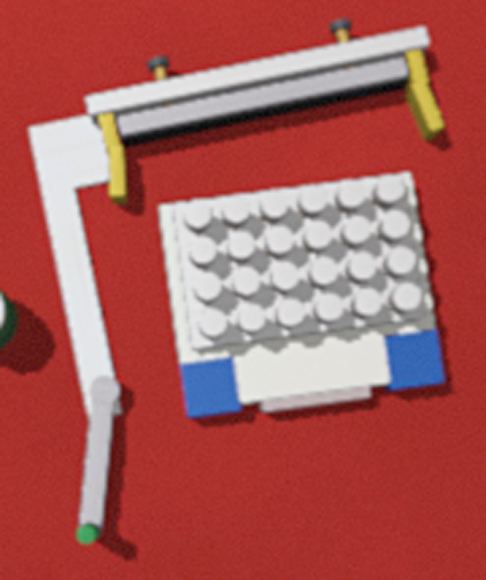

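Crop: the pads, the carrier (about 4.6° clockwise of the dock), the gate open with its knob at crop (88,533), and a clear lane ahead. Estimates: dock yaw 12.3°, tray centre (556,-60), right pad face (469,-167), hinge (474,125). First I move to the near side, turning the tool square to the dock.

Emit:
carry_out(commands="0 -0.36 -0.204 0 -26.8;0 -0.36 -0.204 0 -26.8;0 -0.36 -0.204 0 -26.8;0 -0.36 -0.204 0 -26.8;0 -0.36 -0.204 0 -26.8;0 -0.36 -0.204 0 -26.8;0 -0.36 -0.204 0 -26.8;0 -0.36 -0.204 0 -26.8", grip_force=30)

```text
time: 0.9
ee_pos: [407.6, 240.7, 231.2]
eef_rot: [0.337, -3.123, -0.0]
wrist_force: [-0.1, 0.3, 0.3]
gripper_width: 0.2
grasp_force: 0.0
```

Emit:
carry_out(commands="0 0.071 -0.412 0.03 0;0 0.071 -0.412 0.03 0;0 0.071 -0.412 0.03 0;0 0.071 -0.412 0.03 0;0 0.071 -0.412 0.03 0;0 0.071 -0.412 0.03 0;0 0.071 -0.412 0.03 0;0 0.071 -0.412 0.03 0")

```text
time: 1.7
ee_pos: [423.7, -158.2, 202.4]
eef_rot: [0.337, -3.123, -0.001]
wrist_force: [1.1, 0.8, 0.1]
gripper_width: -0.1
grasp_force: 0.0
```

Emit:
carry_out(commands="0 0 0 0.10 0;0 0 0 0.10 0;0 0 0 0.10 0;0 0 0 0.10 0")

```text
time: 2.1
ee_pos: [424.1, -156.0, 103.0]
eef_rot: [0.337, -3.122, -0.002]
wrist_force: [0.1, -0.2, 0.5]
gripper_width: -0.0
grasp_force: 0.0
```

Emit:
carry_out(commands="0 0.003 -0.0205 0.045 0;0 0.003 -0.0205 0.088 0;0 0.003 -0.0205 0.088 0;0 0.003 -0.0205 0.088 0")

```text
time: 2.5
ee_pos: [426.9, -177.1, 16.7]
eef_rot: [-0.338, 3.122, -0.002]
wrist_force: [-0.1, -0.1, 0.8]
gripper_width: 0.3
grasp_force: 0.0
```

Run:
```python
from h import *
im=ctrl.capture("side");cv2.imwrite("pics/s1.png",im[180:460,180:500]);cv2.imwrite("pics/t1.png",ctrl.capture("top"))
s=ctrl.read_state();print(s["ee_pos"],s["wrist_force"])
cv2.imwrite("pics/s1b.png",cv2.resize(im[200:440,200:480],None,fx=2.4,fy=2.4))
```

```text
[ 427.71482786 -177.55812039   17.70864435] [0.35818715 1.0847981  1.26494442]
```

View pics/s1b.png

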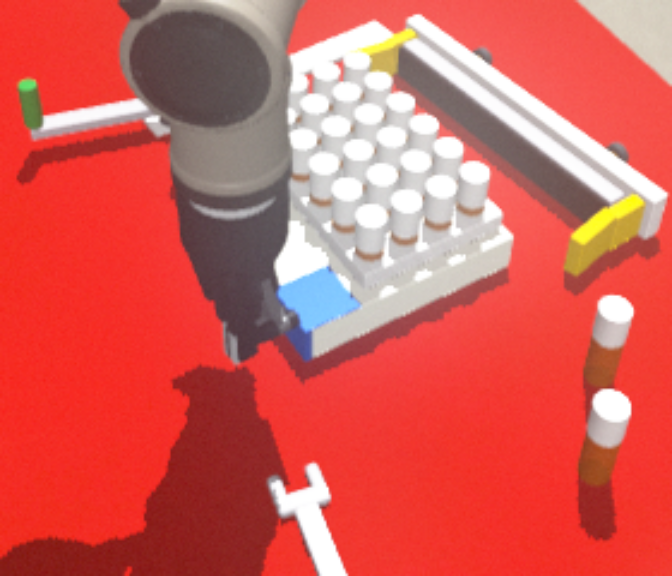

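Fingers are down behind the right pad, with a gap of about 30 mm (crop (237,350) against (300,340)).

Emit:
carry_out(commands="0 -0.006 0 0.002 0;0 -0.012 0 0.002 0;0 -0.018 0 0.002 0;0 -0.021 0 0.002 0;0 -0.023 0 0.002 0;0 -0.025 0 0.002 0;0 -0.027 0 0.002 0;0 -0.029 0 0.002 0")

```text
time: 3.4
ee_pos: [454.0, -170.6, 12.6]
eef_rot: [0.337, -3.123, -0.0]
wrist_force: [1.0, -0.3, -0.1]
gripper_width: 0.4
grasp_force: 0.0
```

Emit:
carry_out(commands="0 -0.0015 0 0 0;0 -0.003 0 0 0;0 -0.0045 0 0 0;0 -0.006 0 0 0;0 -0.0075 0 0 0;0 -0.009 0 0 0;0 -0.0105 0 0 0;0 -0.012 0 0 0")

```text
time: 4.2
ee_pos: [464.0, -167.9, 12.2]
eef_rot: [0.337, -3.12, -0.002]
wrist_force: [-6.3, -2.9, 0.2]
gripper_width: -0.0
grasp_force: 3.3
```

Emit:
carry_out(commands="0 -0.002 0 0 0;0 -0.004 0 0 0;0 -0.006 0 0 0;0 -0.008 0 0 0;0 -0.010 0 0 0;0 -0.012 0 0 0;0 -0.014 0 0 0;0 -0.016 0 0 0")

```text
time: 5.0
ee_pos: [479.6, -164.6, 12.1]
eef_rot: [0.337, -3.12, -0.002]
wrist_force: [-5.7, -2.9, -0.3]
gripper_width: 0.2
grasp_force: 3.2
```

```bash
cat >> h.py <<'E'
np.set_printoptions(precision=1,suppress=True)
EX=np.array([.977,.2124]);EY=np.array([-.2124,.977]);O=np.array([729.3,-28.7])
def dk(p): p=np.atleast_2d(p)[:,:2]-O; return np.c_[p@EX,p@EY]
def look(tag):
    im=ctrl.capture("top");cv2.imwrite(f"pics/{tag}.png",im)
    for nm,c,z,roi in(("blue",BLUE,36,(295,180,450,310)),("grn",GRN,78,(270,200,360,350))):
        for b in blobs(im,*c,roi,25 if nm=="blue" else 10):
            P=dk(ray("top",b.reshape(-1,2),z));M=cv2.moments(b)
            bx=dk(ray("top",cv2.boxPoints(cv2.minAreaRect(b)),z))
            print(nm,cv2.contourArea(b),"ctr",P.mean(0),"box",bx.round(1).tolist())
    s=ctrl.read_state();print("tcp dock",dk(s["ee_pos"]),s["ee_pos"],s["wrist_force"])
    # rack-side tray top outline: white vs red, far corners
    return im
E
python3 - <<'E'
from h import *
im=look("t2")
cv2.imwrite("pics/t2b.png",cv2.resize(im[120:345,260:460],None,fx=2.6,fy=2.6,interpolation=cv2.INTER_CUBIC))
E
```

```text
blue 321.0 ctr [-239.9  104. ] box [[-217.1, 128.4], [-214.9, 81.7], [-263.2, 79.7], [-265.3, 126.1]]
grn 24.0 ctr [-347.3  243.1] box [[-348.9, 253.9], [-336.6, 244.0], [-344.6, 234.0], [-356.8, 243.9]]
tcp dock [[-272.4  -79.8]] [ 480.  -164.6   12.1] [-4.7 -2.4 -1. ]
```

View pics/t2b.png

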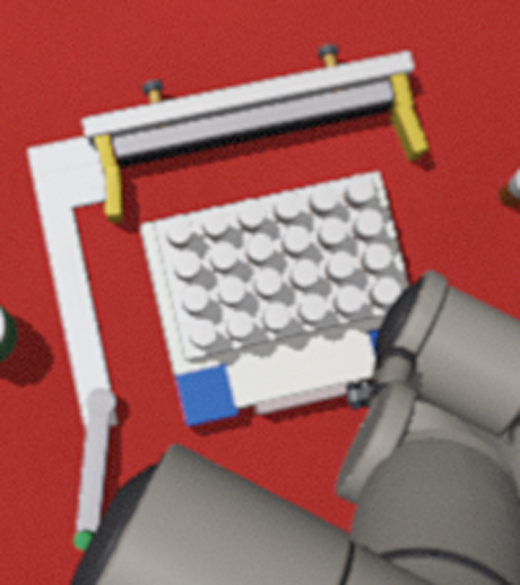

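After the push the carrier is within about 1–2° of the dock's line and 6 mm left of centre (left pad at crop (206,396)). I push the right corner a little more, then change sides.

Emit:
carry_out(commands="0 -0.002 0 0 0;0 -0.004 0 0 0;0 -0.006 0 0 0;0 -0.008 0 0 0;0 -0.010 0 0 0;0 -0.012 0 0 0;0 -0.014 0 0 0;0 -0.014 0 0 0")

```text
time: 5.85
ee_pos: [493.7, -161.7, 12.1]
eef_rot: [0.337, -3.12, -0.002]
wrist_force: [-3.8, -3.5, -1.5]
gripper_width: 0.2
grasp_force: 2.3
```

Emit:
carry_out(commands="0 0.02 0 0 0;0 0.045 0 0 0;0 0.045 0.05 0 0;0 0.045 0.1 0 0;0 0.045 0.15 0 0;0 0.045 0.18 0 0;0 0.045 0.18 0 0;0 0.045 0.18 0 0")

```text
time: 6.65
ee_pos: [413.1, 5.0, 12.8]
eef_rot: [-0.34, 3.122, -0.0]
wrist_force: [0.2, 0.3, -0.4]
gripper_width: -0.0
grasp_force: 0.0
```

Run:
```python
from h import *
look("t3")
```

```text
blue 126.5 ctr [-223.4   99.2] box [[-213.9, 126.6], [-210.0, 81.6], [-240.8, 79.1], [-244.6, 124.1]]
blue 336.0 ctr [-223.3  -87.8] box [[-199.8, -59.6], [-196.4, -112.3], [-245.9, -114.4], [-249.1, -61.9]]
grn 28.0 ctr [-347.4  242.9] box [[-352.4, 251.2], [-338.6, 248.3], [-341.6, 234.4], [-355.4, 237.3]]
tcp dock [[-301.6   99.3]] [413.4   4.3  12.8] [1.  0.9 0.3]
```

Emit:
carry_out(commands="0 -0.008 0 0 0;0 -0.016 0 0 0;0 -0.019 0 0 0;0 -0.021 0 0 0;0 -0.023 0 0 0;0 -0.025 0 0 0;0 -0.027 0 0 0;0 -0.029 0 0 0")

```text
time: 7.5
ee_pos: [441.1, 10.8, 12.7]
eef_rot: [-0.337, 3.123, 0.0]
wrist_force: [-0.3, 0.7, -0.0]
gripper_width: -0.0
grasp_force: 0.0
```

Emit:
carry_out(commands="0 -0.002 0 0 0;0 -0.004 0 0 0;0 -0.006 0 0 0;0 -0.008 0 0 0;0 -0.010 0 0 0;0 -0.012 0 0 0;0 -0.014 0 0 0;0 -0.016 0 0 0")

```text
time: 8.3
ee_pos: [453.6, 14.7, 11.9]
eef_rot: [0.337, -3.117, -0.003]
wrist_force: [-6.9, 1.5, 0.7]
gripper_width: -0.0
grasp_force: 3.4
```

Emit:
carry_out(commands="0 -0.002 0 0 0;0 -0.004 0 0 0;0 -0.006 0 0 0;0 -0.008 0 0 0;0 -0.010 0 0 0;0 -0.012 0 0 0;0 -0.014 0 0 0;0 -0.014 0 0 0")

```text
time: 9.1
ee_pos: [467.8, 17.6, 11.8]
eef_rot: [0.337, -3.118, -0.002]
wrist_force: [-5.6, 0.4, -1.0]
gripper_width: -0.4
grasp_force: 2.5
```

Run:
```python
from h import *
look("t4")
```

```text
blue 337.0 ctr [-219.2  -82.5] box [[-187.6, -65.3], [-198.4, -114.9], [-250.0, -102.4], [-239.3, -53.1]]
grn 27.0 ctr [-347.3  242.8] box [[-352.4, 251.2], [-338.6, 248.3], [-341.6, 234.4], [-355.4, 237.3]]
tcp dock [[-245.6  100.8]] [467.8  17.6  11.8] [-5.3 -0.  -1. ]
```

Emit:
carry_out(commands="0 0.02 0 0 0;0 0.045 0 0 0;0 0.045 -0.05 0 0;0 0.045 -0.1 0 0;0 0.045 -0.15 0 0;0 0.045 -0.19 0 0;0 0.045 -0.19 0 0;0 0.045 -0.19 0 0")

```text
time: 9.95
ee_pos: [466.6, -178.6, 12.4]
eef_rot: [0.334, -3.124, -0.001]
wrist_force: [-1.0, 1.1, 0.3]
gripper_width: -0.0
grasp_force: 0.0
```

Run:
```python
from h import *
im=look("t5")
cv2.imwrite("pics/t5b.png",cv2.resize(im[120:345,260:460],None,fx=2.6,fy=2.6,interpolation=cv2.INTER_CUBIC))
```

```text
blue 326.5 ctr [-211.2  107.3] box [[-185.4, 129.5], [-187.7, 81.4], [-236.7, 84.0], [-234.3, 131.9]]
blue 281.5 ctr [-216.3  -79.3] box [[-187.6, -65.3], [-197.3, -109.9], [-249.0, -97.4], [-239.3, -53.1]]
grn 28.0 ctr [-347.4  242.9] box [[-352.4, 251.2], [-338.6, 248.3], [-341.6, 234.4], [-355.4, 237.3]]
tcp dock [[-288.6  -89.5]] [ 466.3 -177.5   12.3] [0.2 0.1 0.3]
```

View pics/t5b.png

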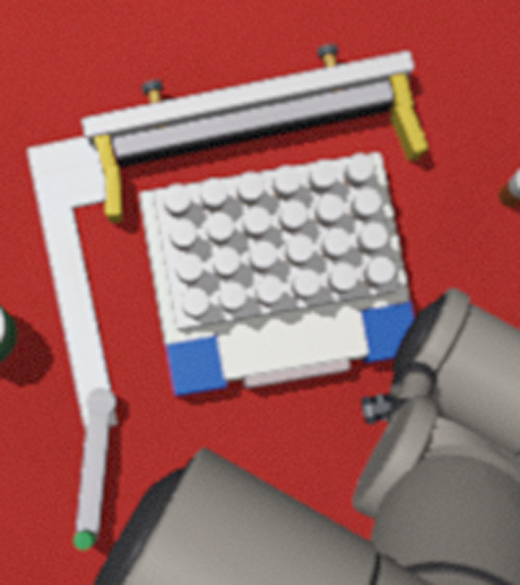

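Carrier yaw is now about -2.8°, its centre at dock (-140, +7), left of the middle. I now push the right corner about 17 mm and keep the slew mostly negative.

Emit:
carry_out(commands="0 -0.008 0 0 0;0 -0.016 0 0 0;0 -0.022 0 0 0;0 -0.026 0 0 0;0 -0.028 0 0 0;0 -0.030 0 0 0;0 -0.032 0 0 0;0 -0.034 0 0 0")

```text
time: 10.8
ee_pos: [500.1, -170.8, 12.6]
eef_rot: [0.337, -3.123, -0.0]
wrist_force: [-0.2, -0.4, -0.7]
gripper_width: -0.4
grasp_force: 0.0
```

Emit:
carry_out(commands="0 -0.002 0 0 0;0 -0.004 0 0 0;0 -0.006 0 0 0;0 -0.008 0 0 0;0 -0.010 0 0 0;0 -0.012 0 0 0;0 -0.014 0 0 0;0 -0.016 0 0 0")

```text
time: 11.6
ee_pos: [514.0, -167.6, 12.1]
eef_rot: [0.337, -3.12, -0.002]
wrist_force: [-6.0, -3.2, 0.1]
gripper_width: -0.2
grasp_force: 3.0
```

Emit:
carry_out(commands="0 0.02 0 0 0;0 0.045 0 0 0;0 0.045 0.05 0 0;0 0.045 0.1 0 0;0 0.045 0.15 0 0;0 0.045 0.19 0 0;0 0.045 0.19 0 0;0 0.045 0.19 0 0")

```text
time: 12.4
ee_pos: [431.6, 9.2, 12.9]
eef_rot: [-0.341, 3.122, -0.0]
wrist_force: [1.0, 0.5, 0.6]
gripper_width: 0.4
grasp_force: 0.0
```

Run:
```python
from h import *
im=look("t6")
```

```text
blue 141.5 ctr [-197.2  101.3] box [[-186.0, 128.0], [-183.8, 82.5], [-214.8, 81.2], [-217.0, 126.6]]
blue 336.0 ctr [-205.8  -85.8] box [[-181.1, -57.9], [-179.4, -111.0], [-229.1, -111.4], [-230.6, -58.5]]
grn 26.5 ctr [-347.5  243.3] box [[-342.9, 252.6], [-339.1, 237.2], [-351.3, 234.0], [-355.2, 249.3]]
tcp dock [[-282.6   99.4]] [432.    8.4  12.9] [0.8 0.3 0.4]
```

Emit:
carry_out(commands="0 -0.010 0 0 0;0 -0.020 0 0 0;0 -0.027 0 0 0;0 -0.030 0 0 0;0 -0.032 0 0 0;0 -0.034 0 0 0;0 -0.036 0 0 0;0 -0.038 0 0 0")

```text
time: 13.25
ee_pos: [468.4, 16.8, 12.7]
eef_rot: [0.337, -3.123, -0.0]
wrist_force: [0.6, 0.8, -0.1]
gripper_width: 0.2
grasp_force: 0.0
```

Emit:
carry_out(commands="0 -0.002 0 0 0;0 -0.004 0 0 0;0 -0.006 0 0 0;0 -0.008 0 0 0;0 -0.010 0 0 0;0 -0.012 0 0 0;0 -0.014 0 0 0;0 -0.016 0 0 0")

```text
time: 14.05
ee_pos: [481.0, 20.7, 11.7]
eef_rot: [0.337, -3.117, -0.003]
wrist_force: [-6.8, 1.1, -0.4]
gripper_width: -0.0
grasp_force: 3.2
```

Emit:
carry_out(commands="0 -0.002 0 0 0;0 -0.004 0 0 0;0 -0.006 0 0 0;0 -0.008 0 0 0;0 -0.010 0 0 0;0 -0.010 0 0 0")

```text
time: 14.65
ee_pos: [491.2, 22.8, 11.8]
eef_rot: [0.337, -3.118, -0.002]
wrist_force: [-4.6, 0.9, -1.2]
gripper_width: 0.1
grasp_force: 2.5
```

Emit:
carry_out(commands="0 0.02 0 0 0;0 0.045 0 0 0;0 0.045 -0.05 0 0;0 0.045 -0.1 0 0;0 0.045 -0.15 0 0;0 0.045 -0.19 0 0;0 0.045 -0.19 0 0;0 0.045 -0.19 0 0")

```text
time: 15.45
ee_pos: [490.1, -173.5, 12.4]
eef_rot: [0.334, -3.124, -0.001]
wrist_force: [-0.6, 0.4, -1.2]
gripper_width: -0.3
grasp_force: 0.0
```

Run:
```python
from h import *
im=look("t7")
```

```text
blue 322.0 ctr [-186.4  107.6] box [[-160.3, 128.9], [-163.5, 82.5], [-212.5, 86.2], [-209.2, 132.4]]
blue 230.0 ctr [-196.4  -77.1] box [[-169.2, -64.5], [-178.9, -109.1], [-230.7, -96.6], [-221.1, -52.2]]
grn 29.5 ctr [-347.7  242.4] box [[-342.9, 252.6], [-338.8, 236.2], [-352.1, 232.7], [-356.2, 249.1]]
tcp dock [[-264.6  -89.5]] [ 489.8 -172.4   12.4] [-0.1  0.1  1.2]
```

Emit:
carry_out(commands="0 -0.008 0 0 0;0 -0.016 0 0 0;0 -0.022 0 0 0;0 -0.026 0 0 0;0 -0.028 0 0 0;0 -0.030 0 0 0;0 -0.032 0 0 0;0 -0.034 0 0 0")

```text
time: 16.3
ee_pos: [521.6, -165.7, 12.1]
eef_rot: [0.337, -3.119, -0.002]
wrist_force: [-6.3, -2.3, 0.4]
gripper_width: -0.0
grasp_force: 3.1
```

Emit:
carry_out(commands="0 -0.002 0 0 0;0 -0.004 0 0 0;0 -0.006 0 0 0;0 -0.008 0 0 0;0 -0.010 0 0 0;0 -0.012 0 0 0;0 -0.014 0 0 0;0 -0.016 0 0 0")

```text
time: 17.1
ee_pos: [537.3, -162.5, 12.0]
eef_rot: [0.337, -3.119, -0.002]
wrist_force: [-6.0, -3.5, 0.6]
gripper_width: -0.1
grasp_force: 3.0
```

Emit:
carry_out(commands="0 0.02 0 0 0;0 0.045 0 0 0;0 0.045 0.05 0 0;0 0.045 0.1 0 0;0 0.045 0.15 0 0;0 0.045 0.19 0 0;0 0.045 0.19 0 0;0 0.045 0.19 0 0")

```text
time: 17.9
ee_pos: [454.9, 14.4, 12.9]
eef_rot: [-0.34, 3.122, -0.0]
wrist_force: [0.7, 0.9, -0.9]
gripper_width: -0.3
grasp_force: 0.0
```

Run:
```python
from h import *
im=look("t8")
cv2.imwrite("pics/t8b.png",cv2.resize(im[120:345,260:460],None,fx=2.6,fy=2.6,interpolation=cv2.INTER_CUBIC))
```

```text
blue 104.5 ctr [-169.8  100.1] box [[-152.1, 123.0], [-162.2, 76.3], [-184.4, 81.2], [-174.3, 127.8]]
blue 338.5 ctr [-182.1  -86.9] box [[-156.9, -59.0], [-156.1, -112.8], [-206.2, -112.3], [-206.9, -58.8]]
grn 27.0 ctr [-347.5  242.9] box [[-340.9, 248.8], [-343.9, 234.9], [-355.4, 237.3], [-352.4, 251.2]]
tcp dock [[-258.7   99.4]] [455.3  13.5  12.9] [-0.2 -0.8 -0.4]
```

View pics/t8b.png

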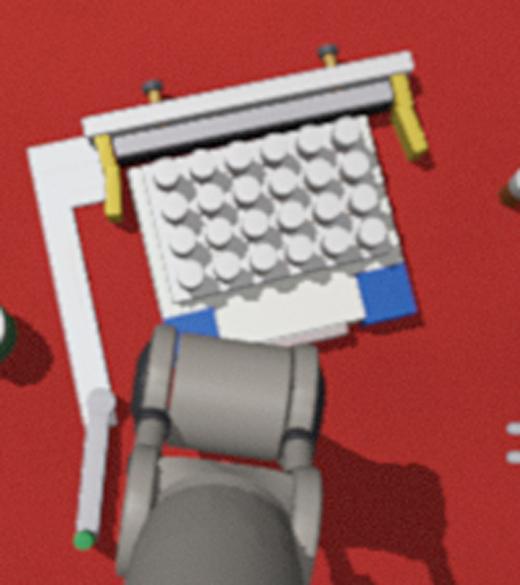

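The carrier lies between the cheeks, nearly square, with about 10 mm of gap to the rubber (crop y 170 against 158). From here I take smaller steps and watch the force.

Emit:
carry_out(commands="0 -0.010 0 0 0;0 -0.020 0 0 0;0 -0.030 0 0 0;0 -0.033 0 0 0;0 -0.035 0 0 0;0 -0.037 0 0 0;0 -0.039 0 0 0;0 -0.041 0 0 0")

```text
time: 18.75
ee_pos: [494.1, 22.5, 12.6]
eef_rot: [0.337, -3.122, -0.0]
wrist_force: [-5.1, -2.3, 1.5]
gripper_width: 0.1
grasp_force: 2.8
```

Emit:
carry_out(commands="0 -0.0015 0 0 0;0 -0.003 0 0 0;0 -0.0045 0 0 0;0 -0.006 0 0 0;0 -0.0075 0 0 0;0 -0.008 0 0 0")

```text
time: 19.35
ee_pos: [499.8, 24.6, 11.8]
eef_rot: [0.337, -3.117, -0.002]
wrist_force: [-8.0, -0.5, 0.4]
gripper_width: 0.3
grasp_force: 3.5
```

Emit:
carry_out(commands="0 -0.001 0 0 0;0 -0.002 0 0 0;0 -0.003 0 0 0;0 -0.004 0 0 0;0 -0.004 0 0 0")

```text
time: 19.85
ee_pos: [503.6, 25.5, 11.8]
eef_rot: [0.337, -3.117, -0.002]
wrist_force: [-6.3, 0.4, -1.3]
gripper_width: 0.3
grasp_force: 3.0
```

Emit:
carry_out(commands="0 -0.001 0 0 0;0 -0.002 0 0 0;0 -0.003 0 0 0;0 -0.004 0 0 0;0 -0.004 0 0 0")

```text
time: 20.35
ee_pos: [503.6, 25.8, 11.1]
eef_rot: [0.336, -3.109, -0.003]
wrist_force: [-18.5, -5.7, 5.0]
gripper_width: 0.1
grasp_force: 8.7
```

Emit:
carry_out(commands="0 -0.001 0 0 0;0 -0.002 0 0 0;0 -0.003 0 0 0;0 -0.003 0 0 0")

```text
time: 20.75
ee_pos: [503.5, 26.3, 10.4]
eef_rot: [0.336, -3.102, -0.004]
wrist_force: [-24.1, -7.5, 7.0]
gripper_width: 0.1
grasp_force: 12.6
```

The left corner bears on the stop (TCP dock x about -209). Now the right side.

Emit:
carry_out(commands="0 0.02 0 0 0;0 0.045 0 0 0;0 0.05 -0.05 0 0;0 0.05 -0.1 0 0;0 0.05 -0.15 0 0;0 0.05 -0.195 0 0;0 0.05 -0.195 0 0;0 0.05 -0.195 0 0")

```text
time: 21.55
ee_pos: [505.8, -175.4, 12.5]
eef_rot: [0.333, -3.124, -0.001]
wrist_force: [-0.4, 1.3, -0.6]
gripper_width: -0.0
grasp_force: 0.0
```

Run:
```python
from h import *
im=look("t9")
```

```text
blue 326.0 ctr [-175.   105.1] box [[-149.5, 128.3], [-150.2, 80.0], [-200.2, 81.0], [-199.4, 129.2]]
blue 264.5 ctr [-176.8  -81.2] box [[-148.8, -65.7], [-155.5, -111.8], [-209.0, -102.6], [-202.2, -56.8]]
grn 22.0 ctr [-347.   244.2] box [[-352.4, 251.2], [-338.6, 248.3], [-341.1, 236.7], [-354.9, 239.6]]
tcp dock [[-249.6  -94.6]] [ 505.5 -174.2   12.4] [0.  0.8 1.2]
```

Emit:
carry_out(commands="0 -0.008 0 0 0;0 -0.016 0 0 0;0 -0.024 0 0 0;0 -0.030 0 0 0;0 -0.032 0 0 0;0 -0.034 0 0 0;0 -0.036 0 0 0;0 -0.037 0 0 0")

```text
time: 22.4
ee_pos: [540.5, -166.7, 12.2]
eef_rot: [0.337, -3.12, -0.002]
wrist_force: [-5.6, -2.3, 0.5]
gripper_width: -0.2
grasp_force: 3.3
```

Emit:
carry_out(commands="0 -0.001 0 0 0;0 -0.002 0 0 0;0 -0.003 0 0 0;0 -0.004 0 0 0;0 -0.004 0 0 0")

```text
time: 22.9
ee_pos: [544.4, -166.2, 12.2]
eef_rot: [0.336, -3.12, -0.001]
wrist_force: [-4.6, -1.9, 0.4]
gripper_width: -0.0
grasp_force: 2.7
```

Emit:
carry_out(commands="0 -0.001 0 0 0;0 -0.002 0 0 0;0 -0.003 0 0 0;0 -0.003 0 0 0")

```text
time: 23.3
ee_pos: [545.7, -165.5, 11.9]
eef_rot: [0.336, -3.117, -0.003]
wrist_force: [-9.6, -4.0, 2.0]
gripper_width: -0.3
grasp_force: 5.3
```

Emit:
carry_out(commands="0 -0.001 0 0 0;0 -0.002 0 0 0;0 -0.002 0 0 0")

```text
time: 23.6
ee_pos: [545.6, -165.1, 11.5]
eef_rot: [0.336, -3.112, -0.005]
wrist_force: [-16.5, -5.6, 4.7]
gripper_width: -0.1
grasp_force: 8.7
```

Emit:
carry_out(commands="0 0 0 0 0;0 0 0 0 0;0 0 0 0 0;0 0 0 0 0;0 0 0 0 0")

```text
time: 24.1
ee_pos: [545.7, -165.1, 11.5]
eef_rot: [0.336, -3.113, -0.005]
wrist_force: [-16.2, -6.3, 4.6]
gripper_width: -0.4
grasp_force: 8.6
```

Emit:
carry_out(commands="0 0.02 0 0 0;0 0.045 0 0 0;0 0.05 0.05 0 0;0 0.05 0.1 0 0;0 0.05 0.15 0 0;0 0.05 0.195 0 0;0 0.05 0.195 0 0;0 0.05 0.195 0 0")

```text
time: 24.9
ee_pos: [460.7, 15.8, 12.9]
eef_rot: [-0.341, 3.122, -0.0]
wrist_force: [0.8, 0.2, 0.3]
gripper_width: 0.2
grasp_force: 0.0
```

Run:
```python
from h import *
im=look("t10")
```

```text
blue 123.0 ctr [-160.6  101.1] box [[-141.6, 123.3], [-151.7, 76.5], [-176.5, 82.0], [-166.4, 128.6]]
blue 339.5 ctr [-174.5  -86.3] box [[-148.2, -59.7], [-148.9, -113.3], [-199.8, -111.3], [-198.9, -58.0]]
grn 28.5 ctr [-347.7  242.5] box [[-352.4, 251.2], [-338.6, 248.3], [-341.6, 234.4], [-355.4, 237.3]]
tcp dock [[-252.7   99.5]] [461.1  14.8  12.9] [ 0.2 -0.6  0.1]
```

Emit:
carry_out(commands="0 -0.010 0 0 0;0 -0.020 0 0 0;0 -0.030 0 0 0;0 -0.034 0 0 0;0 -0.036 0 0 0;0 -0.038 0 0 0;0 -0.040 0 0 0;0 -0.041 0 0 0")

```text
time: 25.75
ee_pos: [500.6, 23.8, 12.6]
eef_rot: [0.337, -3.123, -0.0]
wrist_force: [0.7, -0.6, 0.3]
gripper_width: 0.1
grasp_force: 0.0
```

Emit:
carry_out(commands="0 -0.001 0 0 0;0 -0.002 0 0 0;0 -0.003 0 0 0;0 -0.003 0 0 0")

```text
time: 26.15
ee_pos: [503.7, 24.4, 12.7]
eef_rot: [-0.337, 3.123, 0.0]
wrist_force: [0.1, 0.1, 0.3]
gripper_width: -0.2
grasp_force: 0.0
```

Emit:
carry_out(commands="0 -0.001 0 0 0;0 -0.002 0 0 0;0 -0.002 0 0 0")

```text
time: 26.45
ee_pos: [504.3, 24.8, 12.3]
eef_rot: [0.337, -3.121, -0.001]
wrist_force: [-5.2, -1.4, 1.9]
gripper_width: 0.2
grasp_force: 2.5
```

Emit:
carry_out(commands="0 -0.001 0 0 0;0 -0.002 0 0 0;0 -0.002 0 0 0")

```text
time: 26.75
ee_pos: [504.5, 25.2, 11.9]
eef_rot: [0.337, -3.117, -0.001]
wrist_force: [-9.7, -2.3, 2.5]
gripper_width: 0.1
grasp_force: 4.9
```

Emit:
carry_out(commands="0 -0.001 0 0 0;0 -0.002 0 0 0;0 -0.0025 0 0 0;0 -0.0025 0 0 0;0 -0.0025 0 0 0;0 -0.0025 0 0 0;0 -0.0025 0 0 0;0 -0.0025 0 0 0")

```text
time: 27.55
ee_pos: [504.3, 25.6, 11.3]
eef_rot: [0.337, -3.111, -0.002]
wrist_force: [-15.5, -4.9, 4.1]
gripper_width: 0.1
grasp_force: 8.1
```

Both sides stall at the same TCP depth (about -208.3), so the carrier is flush. I retreat, lift over the gate and go to the left of the knob.

Emit:
carry_out(commands="0 0.02 0 0 0;0 0.05 0 0 0;0 0.05 0 -0.045 0;0 0.055 0 -0.09 0;0 0.075 0.045 -0.1 0;0 0.1 0.085 -0.1 0;0 0.12 0.125 -0.1 0;0 0.136 0.165 -0.1 0")

```text
time: 28.35
ee_pos: [341.0, 159.1, 113.2]
eef_rot: [-0.335, 3.121, 0.001]
wrist_force: [0.4, 1.5, 0.2]
gripper_width: -0.0
grasp_force: 0.0
```

Run:
```python
from h import *
im=look("t11")
print(ctrl.read_state()["joint_pos"])
cv2.imwrite("pics/t11b.png",cv2.resize(im[120:345,260:460],None,fx=2.6,fy=2.6,interpolation=cv2.INTER_CUBIC))
```

```text
blue 328.0 ctr [-174.2  103.7] box [[-149.4, 127.0], [-149.4, 80.1], [-199.2, 80.4], [-199.1, 127.1]]
blue 336.0 ctr [-174.6  -85.8] box [[-148.2, -59.7], [-148.9, -112.8], [-199.3, -110.8], [-198.4, -58.0]]
tcp dock [[-342.6  270.3]] [337.  162.7 112.8] [-4.6  1.6  0.3]
[ 0.2  0.2  2.1  0.   0.8 -1.5]
```

View pics/t11b.png

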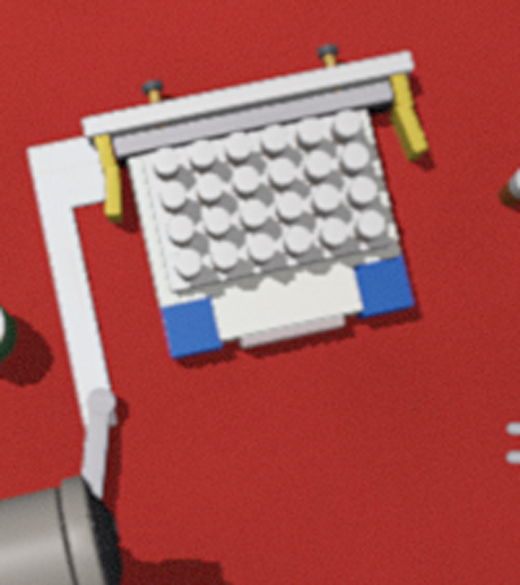

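The carrier is flush and square against the rubber: both pads' near edges sit at dock x -199. Now down beside the knob.

Emit:
carry_out(commands="0 -0.002 0.024 0 0;0 -0.002 0.024 0 0;0 -0.002 0.024 0.03 0;0 -0.002 0.024 0.066 0;0 -0.002 0.024 0.066 0;0 -0.002 0.024 0.066 0")

```text
time: 29.0
ee_pos: [338.9, 181.4, 46.9]
eef_rot: [0.336, -3.122, 0.0]
wrist_force: [0.1, 0.2, -0.3]
gripper_width: 0.1
grasp_force: 0.0
```

Run:
```python
from h import *
im=ctrl.capture("side");s=ctrl.read_state();print("tcp dock",dk(s["ee_pos"]),s["ee_pos"],s["wrist_force"])
cv2.imwrite("pics/s2b.png",cv2.resize(im[150:350,120:420],None,fx=2.4,fy=2.4,interpolation=cv2.INTER_CUBIC))
t=dk(s["ee_pos"])[0]
for g in np.radians([-16,-8,0,8,16,24,32,40,48,56,64,72,80,86,91]):
    d=24 if g<1 else 21
    p=np.array([-218,206])+132*np.array([-np.cos(g),-np.sin(g)])-d*np.array([np.sin(g),-np.cos(g)])
    print(round(np.degrees(g)),"tool xy mm",-(p-t)[0].round(),(p-t)[1].round())
```

```text
tcp dock [[-336.1  288.3]] [339.6 181.7  47.6] [ 1.  -0.7 -0.2]
-16 tool xy mm 2.0 -23.0
-8 tool xy mm 9.0 -40.0
0 tool xy mm 14.0 -58.0
8 tool xy mm 16.0 -77.0
16 tool xy mm 15.0 -96.0
24 tool xy mm 12.0 -114.0
32 tool xy mm 7.0 -132.0
40 tool xy mm -2.0 -149.0
48 tool xy mm -12.0 -164.0
56 tool xy mm -24.0 -178.0
64 tool xy mm -41.0 -192.0
72 tool xy mm -57.0 -201.0
80 tool xy mm -74.0 -209.0
86 tool xy mm -88.0 -213.0
91 tool xy mm -99.0 -215.0
```

View pics/s2b.png

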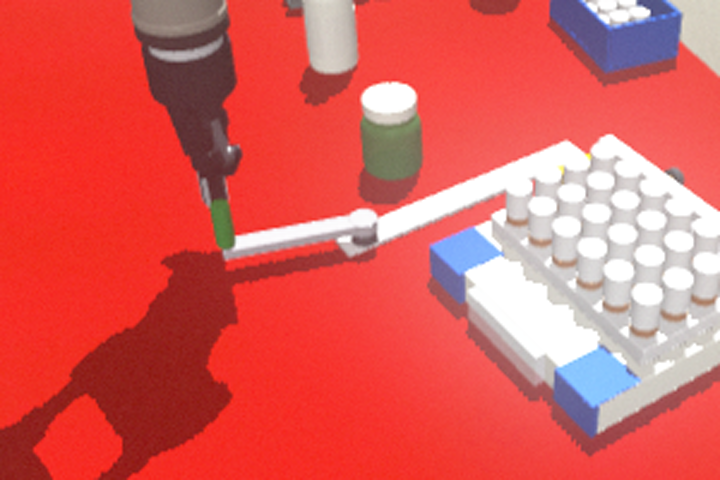

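Fingers stand just beyond the knob (crop (215,190)), clear of the jar. I swing the gate along the arc.

Emit:
carry_out(commands="0 0.002 -0.012 0 0;0 0.002 -0.02 0 0;0 0.006 -0.03 0 0;0 0.01 -0.042 0 0;0 0.013 -0.055 0 0;0 0.014 -0.068 0 0;0 0.015 -0.082 0 0;0 0.015 -0.096 0 0")

```text
time: 29.85
ee_pos: [344.8, 84.0, 47.4]
eef_rot: [-0.336, 3.122, 0.0]
wrist_force: [0.5, 0.5, 1.0]
gripper_width: 0.3
grasp_force: 0.3
```

Run:
```python
from h import *
im=ctrl.capture("side");s=ctrl.read_state();print("tcp dock",dk(s["ee_pos"]),s["ee_pos"],s["wrist_force"])
cv2.imwrite("pics/s3b.png",cv2.resize(im[150:350,120:420],None,fx=2.4,fy=2.4,interpolation=cv2.INTER_CUBIC))
```

```text
tcp dock [[-351.3  190.5]] [345.5  82.9  47.4] [ 1.7  0.3 -0.9]
```

View pics/s3b.png

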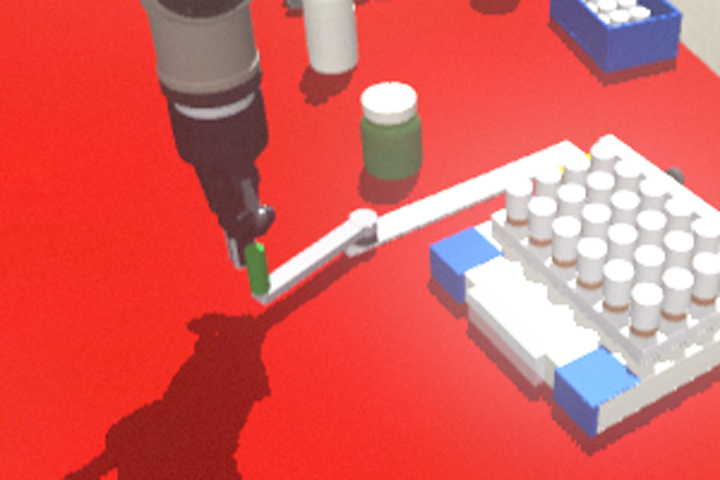

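The knob is being pushed along (crop (257,268)). I continue the arc.

Emit:
carry_out(commands="0 -0.003 -0.016 0 0;0 -0.008 -0.033 0 0;0 -0.017 -0.05 0 0;0 -0.027 -0.065 0 0;0 -0.039 -0.08 0 0;0 -0.055 -0.093 0 0;0 -0.071 -0.102 0 0;0 -0.082 -0.107 0 0")

```text
time: 30.7
ee_pos: [449.0, -3.0, 47.0]
eef_rot: [-0.335, 3.123, -0.0]
wrist_force: [-0.3, 0.5, 0.7]
gripper_width: 0.2
grasp_force: 0.2
```

Run:
```python
from h import *
im=ctrl.capture("side");s=ctrl.read_state();print("tcp dock",dk(s["ee_pos"]),s["ee_pos"],s["wrist_force"])
cv2.imwrite("pics/s4b.png",cv2.resize(im[150:350,120:420],None,fx=2.4,fy=2.4,interpolation=cv2.INTER_CUBIC))
```

```text
tcp dock [[-266.7   84. ]] [450.8  -3.3  47.2] [ 2.8 -1.6  0. ]
```

View pics/s4b.png

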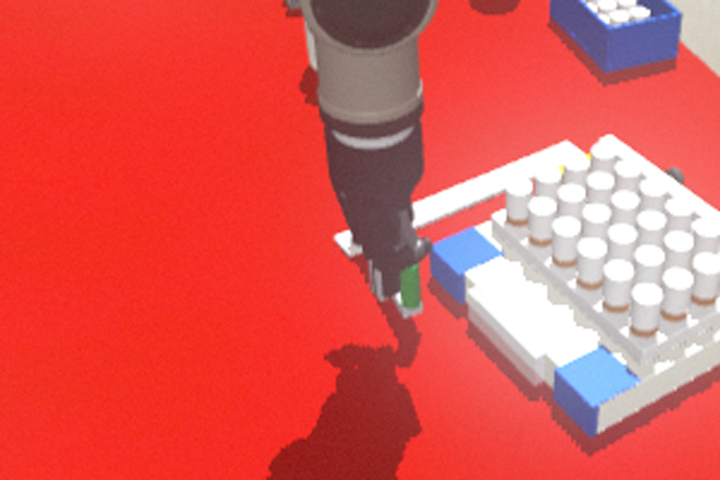

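The knob is ahead of the fingers (crop (410,285)), with the gate at about 75°. Last bit, slowly.

Emit:
carry_out(commands="0 -0.006 -0.003 0 0;0 -0.012 -0.005 0 0;0 -0.017 -0.007 0 0;0 -0.021 -0.008 0 0;0 -0.024 -0.008 0 0;0 -0.026 -0.008 0 0;0 -0.027 -0.008 0 0;0 -0.027 -0.008 0 0")

```text
time: 31.55
ee_pos: [474.1, -4.4, 46.6]
eef_rot: [0.337, -3.12, -0.0]
wrist_force: [-5.4, -2.7, 3.5]
gripper_width: -0.1
grasp_force: 2.8
```

Emit:
carry_out(commands="0 -0.001 0 0 0;0 -0.002 0 0 0;0 -0.003 0 0 0;0 -0.003 0 0 0")

```text
time: 31.95
ee_pos: [474.3, -4.4, 46.5]
eef_rot: [0.337, -3.114, -0.0]
wrist_force: [-15.2, -9.2, 11.3]
gripper_width: 0.3
grasp_force: 8.1
```

Emit:
carry_out(commands="0 0.01 0 0 0;0 0.04 0 0 0;0 0.08 0 0 0;0 0.1 0 -0.05 0;0 0.1 -0.05 -0.1 0;0 0.1 -0.1 -0.1 0;0 0.1 -0.15 -0.1 0;0 0.1 -0.15 -0.1 0")

```text
time: 32.75
ee_pos: [414.2, -175.5, 147.8]
eef_rot: [-0.333, 3.12, -0.005]
wrist_force: [0.5, 0.8, 0.0]
gripper_width: 0.1
grasp_force: 0.0
```

Run:
```python
from h import *
im=look("t12")
h=cv2.cvtColor(im,cv2.COLOR_BGR2HSV)
for b in blobs(im,(45,80,30),(85,255,255),(290,200,380,310),4): 
    P=b.reshape(-1,2).mean(0);print(P,dk(ray("top",P,78)))
```

```text
blue 329.0 ctr [-174.2  103.8] box [[-149.3, 127.0], [-149.3, 80.1], [-199.2, 80.4], [-199.1, 127.1]]
blue 339.5 ctr [-174.9  -86.1] box [[-148.6, -59.1], [-148.6, -112.2], [-199.4, -110.9], [-199.3, -58.0]]
grn 27.0 ctr [-225.    75.6] box [[-216.6, 80.0], [-219.2, 68.2], [-233.3, 71.4], [-230.8, 83.2]]
tcp dock [[-339.1  -77. ]] [ 414.2 -176.   147.4] [ 1.2 -2.9  0.4]
[349.6 262. ] [[-225.    75.6]]
```

Knob at dock (-225, 76) with the fitted pivot near (-223, 206) puts the gate at about 89°, hard on its end stop. The carrier hasn't moved, so I hand in.

Emit:
carry_out(commands="0 0 0 0 0;0 0 0 0 0;0 0 0 0 0")

```text
time: 33.1
ee_pos: [412.3, -169.9, 146.3]
eef_rot: [0.339, -3.122, -0.002]
wrist_force: [-1.1, 0.3, 0.1]
gripper_width: -0.0
grasp_force: 0.0
```

```bash
python3 -c "from bench import ctrl;print(ctrl.hand_in())"
```

```text
the job is handed in; nothing more can be done
None
```

I handed the job in at about 33 s: the carrier is pressed flush on the stop, held there at about 17 N (one earlier press on the left pad reached about 26 N at the wrist), and the gate is shut and released; no verdict came back.

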